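# Load the wide tape roll onto the dispenser stand

### The job

Pick up the spindle by its black handle, thread its shaft through the bore of the wide tape roll, lift the roll off its cradle on the spindle, and lower the spindle across the two V notches of the empty stand so that the roll hangs between the uprights. Set it down rather than dropping it, let go, and leave the narrow roll in its cradle.

Things in the scene. Friction and masses are not known exactly. Their poses are not given: they have to be found in the camera images.
- spindle_grip (a point): Loose spindle (160 g): centre of its black box handle, 24 wide (x), 60 long (y), 32 tall (z). A steel shaft of 14 diameter runs along +y, 30 to 220 mm from this point, its axis 4 mm above it. Starts level on a low fixed rest, this point 41 mm above the bench, z up; the rest's two V notches hold the shaft 50 and 180 mm from this point, rising to 51 mm. Nothing is under or beside the handle.
- wide_roll_center (a point): Centre of the WIDE brown tape roll (loose, about 200 g): 84 outside diameter, 50 wide along its y axis, 42 through-bore along y, level and open at both ends; round, so it may turn about y. Starts on its rim in a fixed grey cradle (100 across, 60 along y, 78 tall, chocks to 90 beside the roll), centre 120 mm above the bench.
- narrow_roll_center (a point): Centre of the NARROW brown tape roll, to be left alone: like the wide one (84 outside diameter, 42 bore) but 24 wide along y, in a cradle of the same kind, centre 120 mm above the bench.
- stand_seat (a point): Fixed stand: point midway between its two V notches, on the axis of a seated shaft, 125 mm above the bench. y runs from notch to notch, z up. Uprights 12 thick stand 56 mm either side along y (100 clear between); each bears an open 90 degree V, 55 wide on top, rising 24 mm above this point. Foot 110x135. A hung roll's centre lies 14 mm below the axis; the handle stays outside, at either end.
There are look-alikes about, which are no part of the job. What is meant by the part that bears stand_seat is not blue or red, and is the larger of those in its own colour.

How it is judged:
By the outcome, as a careful person would: the job done as asked, in the order asked, and still so for the second after the job is handed in, with the robot touching nothing.
It also fails if it takes over 45 s, if anything falls off the work surface, if the arm or the gripper's body presses on something with over 40 N, if the wrist force passes 120 N, or if a joint passes its speed limit or range.

### The arm

A 6-joint arm with a two-finger parallel gripper is mounted at the origin on the work surface. World frame = base frame: x ahead of the robot, y to its left, z up, the work surface at z = 0. Lengths are in m, angles in degrees, forces in N, time in s.
With the tool pointing down it reaches from about 0.25 to 0.775 m from the base axis. Payload 8.9 kg.
Tool frame: the origin (TCP) lies at the very end of the fingers, on their centre line; the grasp point (between the pads) lies 19 mm behind it; z points along the fingers, y is the direction in which the jaws open and shut (so a half turn about z gives the same grasp; the last joint's range is limited). The gripper opens to 85 mm and grips with 20 to 120 N. Pads are 22 mm wide; open, the fingers measure 114 mm over their backs; the gripper's body (76 mm by 85 mm) begins 54 mm behind the grasp point. The pads swing forward as they close: fully open they stand 13 mm farther back than shut.
Start: joints at [68.623, 16.656, -8.789, 64.555, 0, 82.019], TCP at [0.122, 0.511, 0.231] pointing down, gripper open.
Joint ranges: [-144.48, 144.48], [-52.06, 99.96], [-74.48, 78.29], [-112.23, 115.85], [-86.99, 84.42], [-180, 180]. Speed limits (degrees/s): [127.2, 127.2, 159.86, 180, 180, 180].

### API

Orientations are given as a 3x3 rotation matrix whose columns are the frame's x, y, z axes.
In Python, from cell import robot gives the robot as it stands. The module is installed in compiled form; this text tells all that it offers.
- The arm moves only by the tool carry_out, never from a script. Its argument "commands" is a list of rows, each an object of numbers: "tx", "ty", "tz": the shift along the tool's x, y, z in m; "spin": the turn about the tool's z in degrees. A call has exactly 10 rows; each row shifts and turns the commanded pose from where the row before left it, along the tool's axes as they then stand; what a row does not reach is not made up. A row lasts 1/12 s, in which the tool goes at most 41.7 mm and 7.16 degrees, less where a joint would pass 70% of its speed; a pose out of reach is approached as far as the arm can. A call with a gripper value outside its range is refused whole. "jaw" is the gripper command: -1 is fully open, 1 is shut, values between are in proportion, set as the call begins (left out, the last holds). The fingers move at their own pace and stop on an object; "newtons" is the grip in N (left out, the last holds). Time passes only in rows, so rows that do not move let the fingers close, or fill a call up. It gives the time, the measured TCP pose, the force and the opening at its end, in the units of the state.
- robot.get_state(): the state, without advancing time (a new reading comes with each control period).
- robot.grab_frame(name): name is "side" or "top" or "wrist"; returns a dict with "frame" (384x512x3 uint8, red, green, blue), "intrinsics" (3x3 intrinsics, pixels), "world_from_camera" (4x4, takes a point from camera to world coordinates); the wrist camera has in their place "mount" (4x4, takes a point from camera to tool coordinates, whose origin is the TCP and whose axes are the flange's). Camera axes: x right, y down, z forward; pixel columns grow to the right and rows downward; lengths in m; the calibration is good to about 2 mm. A picture is of the moment at which its call begins: read the wrist's pose just before it. There is no depth.
- robot.finish_job(): hands the job in, once; it reports no verdict.
The state is a dict: "clock": time; "qpos": joint angles; "joint_vel": joint speeds; "effort": joint torques, N m; "tcp_pos": TCP position; "tcp_rot": TCP orientation; "contact_force": force on the tool from outside, world axes, zero at the start; "wrist_torque": the same for the moment, N m; "opening": finger opening in m.
Only numpy, scipy, OpenCV 4.12 (cv2) and the standard library are available. Lean on these libraries where they do the work, as an engineer would, in place of code of your own. Each camera call takes 0.05 s, during which the arm holds its last target. There are 200 camera calls.

## Working session

There is one attempt and no reset: what is moved stays moved. The work goes in short steps, Python scripts to look and compute and a tool call to move; the robot and the scene stay as the last step left them, time stands still between calls to the robot, and variables do not carry over. Pictures are saved under pics/ and viewed, about 8 in all and at most 12, crops included, and the job is handed in when it is done.

Besides the shell and the picture viewer there is one more tool, called after ">>>" as name(argument=value, ...), one argument or row to a line, values as JSON. carry_out: Moves the arm, as the interface text tells. Its arguments: {"type":"object","properties":{"commands":{"type":"array"},"jaw":{"type":"number"},"newtons":{"type":"number"}},"required":["commands"]}

```bash
mkdir -p pics
cat > h.py <<'E'
import numpy as np, cv2
from cell import robot
def grab(n):
    s=robot.get_state(); f=robot.grab_frame(n); K=np.array(f["intrinsics"])
    if n=="wrist":
        T=np.eye(4);T[:3,:3]=s["tcp_rot"];T[:3,3]=s["tcp_pos"];T=T@np.array(f["mount"])
    else: T=np.array(f["world_from_camera"])
    return f["frame"],K,T
def ray(K,T,u,v):
    d=T[:3,:3]@np.linalg.solve(K,[u,v,1.]); return T[:3,3],d
def onz(K,T,u,v,z):
    o,d=ray(K,T,u,v); return o+d*(z-o[2])/d[2]
def proj(K,T,p):
    q=np.linalg.inv(T)@np.append(p,1); q=K@q[:3]; return q[:2]/q[2]
def save(n,img,s=1.):
    cv2.imwrite("pics/"+n,cv2.resize(img[...,::-1],None,fx=s,fy=s,interpolation=cv2.INTER_CUBIC))
E
python3 - <<'E'
from h import *
np.set_printoptions(precision=3,suppress=True)
ims=[]
for n in("top","side"):
    f,K,T=grab(n); save(n+"0.png",f,1.56); print(n,K,T); np.savez(n+"0.npz",f=f,K=K,T=T)
s=robot.get_state();print(s)
E
```

```text
top [[375.633   0.    251.554]
 [  0.    375.633 193.882]
 [  0.      0.      1.   ]] [[ 0.016 -0.993  0.113  0.354]
 [-1.    -0.017 -0.011  0.011]
 [ 0.013 -0.113 -0.994  1.154]
 [ 0.     0.     0.     1.   ]]
side [[481.882   0.    258.128]
 [  0.    481.882 189.721]
 [  0.      0.      1.   ]] [[ 0.889 -0.337  0.311  0.005]
 [-0.459 -0.661  0.593 -0.86 ]
 [ 0.006 -0.67  -0.742  1.183]
 [ 0.     0.     0.     1.   ]]
{'clock': 0.1, 'qpos': array([68.624, 16.684, -8.827, 64.554, -0.001, 82.019]), 'joint_vel': array([-0.012,  0.046,  0.129,  0.011, -0.005, -0.008]), 'effort': array([  0.002, -53.797,  33.192,   0.009,  -0.   ,  -0.   ]), 'tcp_pos': array([0.121, 0.51 , 0.231]), 'tcp_rot': array([[-0.973,  0.232, -0.   ],
       [ 0.232,  0.973, -0.001],
       [ 0.   , -0.001, -1.   ]]), 'contact_force': array([-0.143, -0.876,  0.027]), 'wrist_torque': array([0.01 , 0.026, 0.019]), 'opening': 0.08514891194238534}
```

View pics/top0.png

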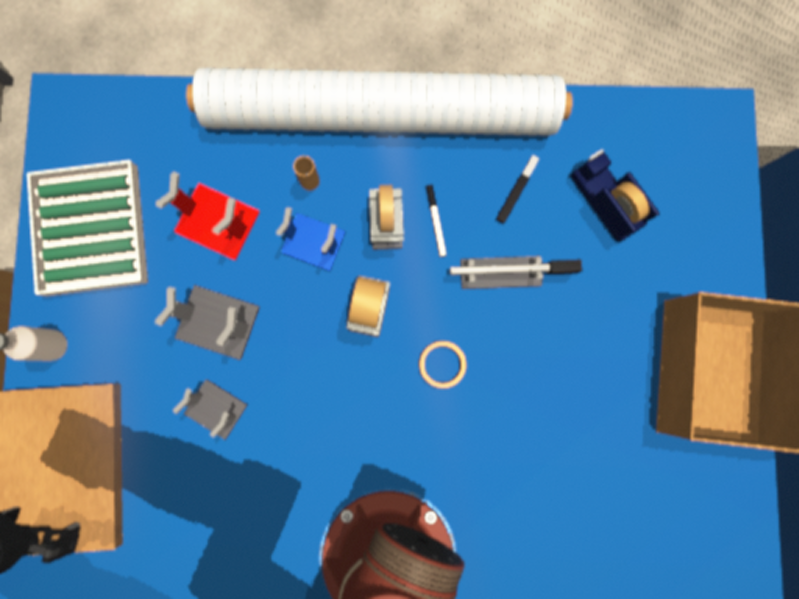

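View pics/side0.png

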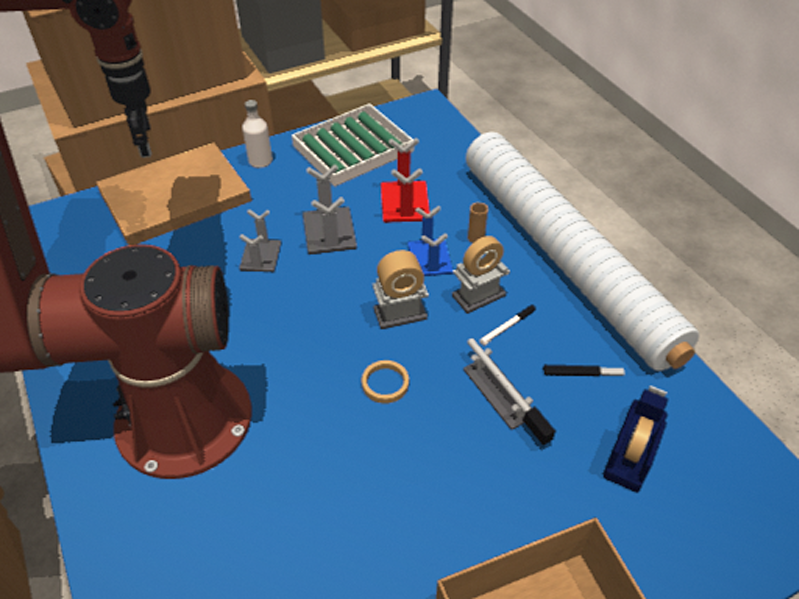

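The top view shows the spindle's handle at (565,267) with its shaft running left to (452,270). The markers at (436,220) and (518,190) are only look-alikes. The wide roll is at (369,300) and the narrow one at (386,210); the tape dispenser (630,202) and ring (443,364) are decoys. Stand candidates are red (217,215), blue (312,240), large grey (207,320) and small grey (212,407). I choose the large grey one and check it in a close crop.

Run:
```python
from h import *
np.set_printoptions(precision=4,suppress=True)
t=np.load("top0.npz");s=np.load("side0.npz")
# crops 5x: stand top [95:175,180:235], roll top, stand side
def crop(d,u0,v0,w,h,k): return cv2.resize(d["f"][v0:v0+h,u0:u0+w],None,fx=k,fy=k,interpolation=cv2.INTER_CUBIC)
a=crop(t,95,178,75,56,5); b=crop(t,215,172,75,56,5); c=crop(s,185,100,75,56,5); d=crop(s,230,150,75,56,5)
save("crops.png",np.vstack([np.hstack([a,b]),np.hstack([c,d])]))
K,T=t["K"],t["T"]; f=t["f"]
hsv=cv2.cvtColor(f,cv2.COLOR_RGB2HSV)
# handle: dark
m=(hsv[...,2]<60).astype(np.uint8); m[:160]=0;m[185:]=0;m[:,:340]=0;m[:,380:]=0
c=cv2.findContours(m,0,2)[0];c=max(c,key=cv2.contourArea);r=cv2.minAreaRect(c);print("handle",r,onz(K,T,*r[0],.05))
# shaft: bright
m=(hsv[...,2]>165)&(hsv[...,1]<60);m[:160]=0;m[185:]=0;m[:,:285]=0;m[:,350:]=0
c=cv2.findContours(m.astype(np.uint8),0,2)[0];c=max(c,key=cv2.contourArea);r=cv2.minAreaRect(c);print("shaft",r)
vx,vy,x0,y0=cv2.fitLine(c,2,0,.01,.01).ravel()
for u in(288,345):print(onz(K,T,u,y0+(u-x0)*vy/vx,.045))
m=(hsv[...,0]>10)&(hsv[...,0]<28)&(hsv[...,1]>80);m[:170]=0;m[220:]=0;m[:,:215]=0;m[:,255:]=0
c=cv2.findContours(m.astype(np.uint8),0,2)[0];c=max(c,key=cv2.contourArea);r=cv2.minAreaRect(c);print("roll",r,cv2.boxPoints(r),[onz(K,T,*p,.14) for p in cv2.boxPoints(r)])
```

```text
handle ((361.5, 171.5), (5.0, 19.0), 90.0) [ 0.552  -0.3287  0.05  ]
shaft ((319.0339660644531, 172.23097229003906), (14.031342506408691, 60.167510986328125), 87.33700561523438)
[ 0.542  -0.1092  0.045 ]
[ 0.5526 -0.2805  0.045 ]
roll ((234.4588165283203, 193.435302734375), (19.306812286376953, 29.285614013671875), 12.528807640075684) [[221.8588 205.6353]
 [228.2118 177.0471]
 [247.0588 181.2353]
 [240.7059 209.8235]] [array([0.4353, 0.0798, 0.14  ]), array([0.5138, 0.0644, 0.14  ]), array([0.5032, 0.0128, 0.14  ]), array([0.4248, 0.0286, 0.14  ])]
```

View pics/crops.png

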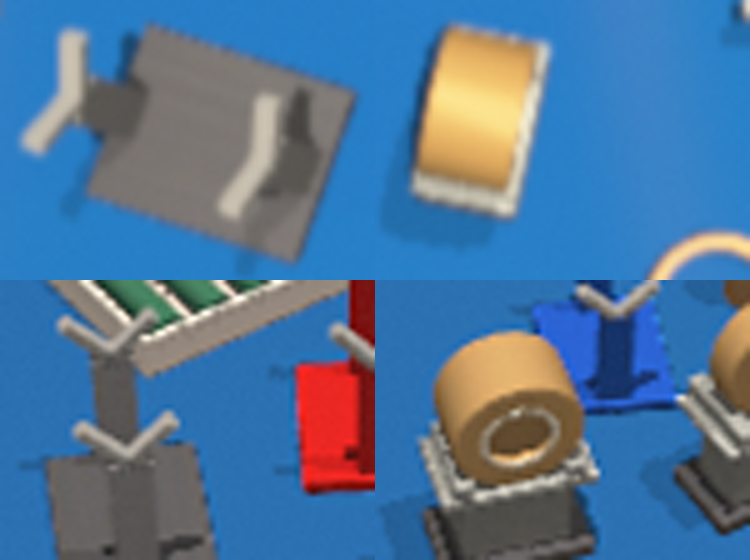

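The crops show the large grey stand with its V tips at crop (73,33)/(35,148) and (268,98)/(230,212). The wide roll's bore is open towards the camera, on the −y side, and the roll is turned about 12°. I'll compute the stand position and check it against the side view.

Run:
```python
from h import *
np.set_printoptions(precision=4,suppress=True)
t=np.load("top0.npz");s=np.load("side0.npz")
def tri(pt,ps):
    o1,d1=ray(t["K"],t["T"],*pt);o2,d2=ray(s["K"],s["T"],*ps)
    A=np.stack([d1,-d2],1);x=np.linalg.lstsq(A,o2-o1,rcond=None)[0];p,q=o1+d1*x[0],o2+d2*x[1]
    return (p+q)/2,np.linalg.norm(p-q)
g=lambda U,V,u0,v0:(u0+U/5-.4,v0+V/5-.4)
tops={};
for n,a,b in(("L far",(73,35),(152,315)),("L near",(33,146),(62,322)),("R far",(268,100),(172,420)),("R near",(231,210),(81,430))):
    pt=g(*a,95,178);ps=g(b[0],b[1]-280,185,100)
    tops[n]=onz(t["K"],t["T"],*pt,.147); print(n,tops[n],onz(s["K"],s["T"],*ps,.147),*tri(pt,ps))
v=list(tops.values());print("seat",np.mean(v,0)); d=(v[0]+v[1]-v[2]-v[3])/2;print(d,np.linalg.norm(d),np.degrees(np.arctan2(d[1],d[0])))
# bore centre in side crop (front face, -y)
ps=g(520,437-280,230,150);print("front bore @z.12",onz(s["K"],s["T"],*ps,.12))
```

```text
L far [0.4863 0.3838 0.147 ] [0.4834 0.3774 0.147 ] [0.4872 0.3868 0.1391] 0.0003211729933531485
L near [0.4261 0.4016 0.147 ] [0.4255 0.3982 0.147 ] [0.4267 0.4028 0.1433] 0.0007245456267055407
R far [0.453  0.2775 0.147 ] [0.4506 0.2709 0.147 ] [0.4538 0.2795 0.1391] 0.0002239735301195756
R near [0.3937 0.2944 0.147 ] [0.3936 0.2887 0.147 ] [0.3948 0.2956 0.1412] 0.0020709635725943676
seat [0.4397 0.3393 0.147 ]
[0.0329 0.1067 0.    ] 0.11167707760561452 72.88073930081732
front bore @z.12 [ 0.67   -0.0816  0.12  ]
```

>>> carry_out(
  commands=[
    {"spin": 7.1,"tx": 0.03,"ty": 0},
    {"spin": 7.1},
    {"spin": 7.1},
    {"spin": 7.1},
    {"spin": 7.1},
    {"spin": 7.1},
    {"spin": 7.1},
    {"spin": 7.1},
    {"spin": 7.1},
    {"spin": 7.1},
  ],
)

```text
$.commands[0]: bad value
```

>>> carry_out(
  commands=[
    {"tx": 0.0,"ty": 0.0,"tz": -0.02,"spin": 7.1},
    {"tx": 0.0,"ty": 0.0,"tz": 0.0,"spin": 7.1},
    {"tx": 0.0,"ty": 0.0,"tz": 0.0,"spin": 7.1},
    {"tx": 0.0,"ty": 0.0,"tz": 0.0,"spin": 7.1},
    {"tx": 0.0,"ty": 0.0,"tz": 0.0,"spin": 7.1},
    {"tx": 0.0,"ty": 0.0,"tz": 0.0,"spin": 7.1},
    {"tx": 0.0,"ty": 0.0,"tz": 0.0,"spin": 7.1},
    {"tx": 0.0,"ty": 0.0,"tz": 0.0,"spin": 7.1},
    {"tx": 0.0,"ty": 0.0,"tz": 0.0,"spin": 7.1},
    {"tx": 0.0,"ty": 0.0,"tz": 0.0,"spin": 7.1},
  ],
)

```text
clock: 0.93
tcp_pos: [0.1215, 0.5105, 0.251]
tcp_rot: [[-0.092, 0.996, -0.0], [0.996, 0.092, -0.001], [-0.001, -0.0, -1.0]]
contact_force: [0.1, 0.8, 0.1]
opening: 0.0855
```

```bash
cat >> h.py <<'E'
def togo(p,yaw=None):
    s=robot.get_state();R=np.array(s["tcp_rot"]);d=R.T@(np.array(p)-s["tcp_pos"])
    y=np.degrees(np.arctan2(R[1,0],R[0,0]))
    np.set_printoptions(precision=4,suppress=True)
    print("t",s["clock"],"tcp",s["tcp_pos"],"yaw %.2f"%y,"shift(tool)",d,"spin",None if yaw is None else round((y-yaw+180)%360-180,2),"F",s["contact_force"],"op %.4f"%s["opening"])
E
python3 - <<'E'
from h import *
togo([.50,-.22,.25],93.5)
f,K,T=grab("wrist"); print(np.array(robot.grab_frame("wrist")["mount"]),K[0,0])
s=np.load("side0.npz");print("front bore",onz(s["K"],s["T"],230+145/5-.4,150+157/5-.4,.12))
E
```

```text
t 0.9333 tcp [0.1215 0.5105 0.251 ] yaw 95.25 shift(tool) [-0.7621  0.31    0.0014] spin 1.75 F [0.0902 0.7676 0.1018] op 0.0855
[[ 0.0011 -0.9604 -0.2786  0.0697]
 [ 1.      0.0011  0.0003 -0.0004]
 [ 0.     -0.2786  0.9604 -0.1434]
 [ 0.      0.      0.      1.    ]] 276.94309991055485
front bore [0.4678 0.0215 0.12  ]
```

>>> carry_out(
  commands=[
    {"tx": -0.036,"ty": 0.0155,"tz": 0.0,"spin": 1.7},
    {"tx": -0.036,"ty": 0.0155,"tz": 0.0,"spin": 0.0},
    {"tx": -0.036,"ty": 0.0155,"tz": 0.0,"spin": 0.0},
    {"tx": -0.036,"ty": 0.0155,"tz": 0.0,"spin": 0.0},
    {"tx": -0.036,"ty": 0.0155,"tz": 0.0,"spin": 0.0},
    {"tx": -0.036,"ty": 0.0155,"tz": 0.0,"spin": 0.0},
    {"tx": -0.036,"ty": 0.0155,"tz": 0.0,"spin": 0.0},
    {"tx": -0.036,"ty": 0.0155,"tz": 0.0,"spin": 0.0},
    {"tx": -0.036,"ty": 0.0155,"tz": 0.0,"spin": 0.0},
    {"tx": -0.036,"ty": 0.0155,"tz": 0.0,"spin": 0.0},
  ],
)

```text
clock: 1.87
tcp_pos: [0.302, 0.1609, 0.2514]
tcp_rot: [[-0.074, 0.997, 0.001], [0.997, 0.074, 0.0], [0.0, 0.001, -1.0]]
contact_force: [0.8, 0.9, 0.3]
opening: 0.0858
```

>>> carry_out(
  commands=[
    {"tx": -0.036,"ty": 0.0155,"tz": 0.0,"spin": 0.0},
    {"tx": -0.036,"ty": 0.0155,"tz": 0.0,"spin": 0.0},
    {"tx": -0.036,"ty": 0.0155,"tz": 0.0,"spin": 0.0},
    {"tx": -0.036,"ty": 0.0155,"tz": 0.0,"spin": 0.0},
    {"tx": -0.036,"ty": 0.0155,"tz": 0.0,"spin": 0.0},
    {"tx": -0.036,"ty": 0.0155,"tz": 0.0,"spin": 0.0},
    {"tx": -0.036,"ty": 0.0155,"tz": 0.0,"spin": 0.0},
    {"tx": -0.036,"ty": 0.0155,"tz": 0.0,"spin": 0.0},
    {"tx": -0.036,"ty": 0.0155,"tz": 0.0,"spin": 0.0},
    {"tx": -0.036,"ty": 0.0155,"tz": 0.0,"spin": 0.0},
  ],
)

```text
clock: 2.7
tcp_pos: [0.4813, -0.188, 0.2511]
tcp_rot: [[-0.073, 0.997, -0.0], [0.997, 0.073, 0.0], [0.0, -0.0, -1.0]]
contact_force: [0.2, 0.8, 0.3]
opening: 0.0854
```

Run:
```python
from h import *
togo([.552,-.3287,.10],93.5)
f,K,T=grab("wrist"); save("w1.png",f,1.5); np.savez("w1.npz",f=f,K=K,T=T)
```

```text
t 2.7 tcp [ 0.4813 -0.188   0.2511] yaw 94.17 shift(tool) [-0.1456  0.0603  0.151 ] spin 0.67 F [0.2001 0.8263 0.2997] op 0.0854
```

View pics/w1.png

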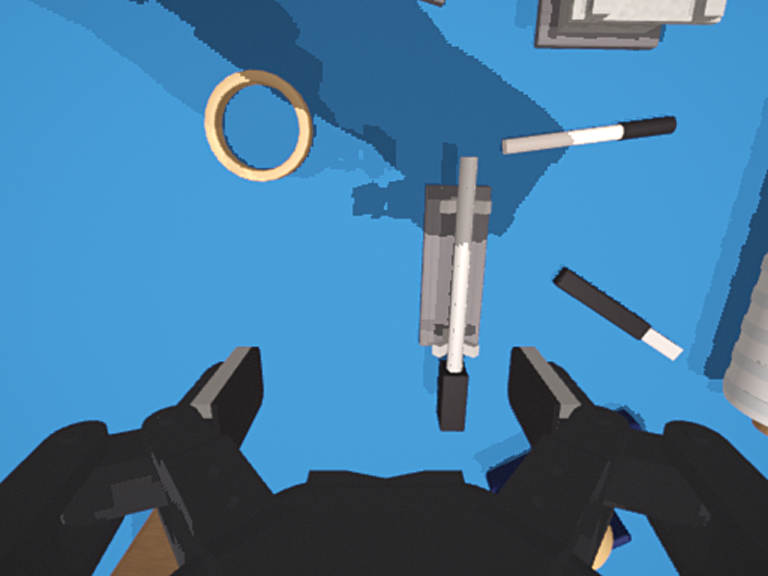

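The wrist view shows the handle's top face at about (440–466, 374–431). The shaft runs from (455,370) to its tip at (468,158). The rest is beneath it, and nothing stands beside the handle.

Run:
```python
from h import *
w=np.load("w1.npz");K,T=w["K"],w["T"]
q=lambda u,v,z:onz(K,T,(u+.5)/1.5-.5,(v+.5)/1.5-.5,z)
np.set_printoptions(precision=4,suppress=True)
F,B=q(453.5,374,.057),q(453,431,.057);print("front",F,"back",B,np.linalg.norm(F-B),"c",(F+B)/2)
t,b=q(468,158,.05),q(455,371,.05);d=t-b;print("tip",t,"base",b,np.linalg.norm(d),np.degrees(np.arctan2(d[1],d[0])))
c=(F+B)/2;togo([c[0],c[1],.1],94)
```

```text
front [ 0.5515 -0.3014  0.057 ] back [ 0.5582 -0.3613  0.057 ] 0.06024415481165468 c [ 0.5549 -0.3314  0.057 ]
tip [ 0.5416 -0.1136  0.05  ] base [ 0.5541 -0.3021  0.05  ] 0.18886318356215853 93.77752837735824
t 2.75 tcp [ 0.4844 -0.1937  0.2504] yaw 94.03 shift(tool) [-0.1417  0.0603  0.151 ] spin 0.03 F [-0.3661 -5.105  -1.6074] op 0.0853
```

>>> carry_out(
  commands=[
    {"tx": -0.028,"ty": 0.012,"tz": 0.03,"spin": 0.1},
    {"tx": -0.028,"ty": 0.012,"tz": 0.03,"spin": 0.0},
    {"tx": -0.028,"ty": 0.012,"tz": 0.03,"spin": 0.0},
    {"tx": -0.028,"ty": 0.012,"tz": 0.03,"spin": 0.0},
    {"tx": -0.028,"ty": 0.012,"tz": 0.03,"spin": 0.0},
    {"tx": 0.0,"ty": 0.0,"tz": 0.0,"spin": 0.0},
    {"tx": 0.0,"ty": 0.0,"tz": 0.0,"spin": 0.0},
    {"tx": 0.0,"ty": 0.0,"tz": 0.0,"spin": 0.0},
    {"tx": 0.0,"ty": 0.0,"tz": 0.0,"spin": 0.0},
    {"tx": 0.0,"ty": 0.0,"tz": 0.0,"spin": 0.0},
  ],
)

```text
clock: 3.58
tcp_pos: [0.549, -0.3178, 0.1071]
tcp_rot: [[-0.068, 0.998, 0.002], [0.998, 0.068, -0.001], [-0.002, 0.002, -1.0]]
contact_force: [-0.5, 0.4, 0.7]
opening: 0.0857
```

Run:
```python
from h import *
togo([.5555,-.332,.022],93.8)
```

```text
t 3.5833 tcp [ 0.549  -0.3178  0.1071] yaw 93.92 shift(tool) [-0.0145  0.0054  0.0851] spin 0.12 F [-0.4929  0.3673  0.7264] op 0.0857
```

>>> carry_out(
  commands=[
    {"tx": -0.014,"ty": 0.0055,"tz": 0.0,"spin": 0.1},
    {"tx": 0.0,"ty": 0.0,"tz": 0.02,"spin": 0.0},
    {"tx": 0.0,"ty": 0.0,"tz": 0.02,"spin": 0.0},
    {"tx": 0.0,"ty": 0.0,"tz": 0.02,"spin": 0.0},
    {"tx": 0.0,"ty": 0.0,"tz": 0.015,"spin": 0.0},
    {"tx": 0.0,"ty": 0.0,"tz": 0.01,"spin": 0.0},
    {"tx": 0.0,"ty": 0.0,"tz": 0.0,"spin": 0.0},
    {"tx": 0.0,"ty": 0.0,"tz": 0.0,"spin": 0.0},
    {"tx": 0.0,"ty": 0.0,"tz": 0.0,"spin": 0.0},
    {"tx": 0.0,"ty": 0.0,"tz": 0.0,"spin": 0.0},
  ],
)

```text
clock: 4.42
tcp_pos: [0.5556, -0.3323, 0.0216]
tcp_rot: [[-0.065, 0.998, 0.002], [0.998, 0.065, -0.001], [-0.001, 0.002, -1.0]]
contact_force: [0.0, -0.6, 0.6]
opening: 0.0852
```

>>> carry_out(
  commands=[
    {"tx": 0.0,"ty": 0.0,"tz": 0.0,"spin": 0.0},
    {"tx": 0.0,"ty": 0.0,"tz": 0.0,"spin": 0.0},
    {"tx": 0.0,"ty": 0.0,"tz": 0.0,"spin": 0.0},
    {"tx": 0.0,"ty": 0.0,"tz": 0.0,"spin": 0.0},
    {"tx": 0.0,"ty": 0.0,"tz": 0.0,"spin": 0.0},
    {"tx": 0.0,"ty": 0.0,"tz": 0.0,"spin": 0.0},
    {"tx": 0.0,"ty": 0.0,"tz": 0.0,"spin": 0.0},
    {"tx": 0.0,"ty": 0.0,"tz": 0.0,"spin": 0.0},
    {"tx": 0.0,"ty": 0.0,"tz": 0.0,"spin": 0.0},
    {"tx": 0.0,"ty": 0.0,"tz": 0.0,"spin": 0.0},
  ],
  jaw=1,
  newtons=110,
)

```text
clock: 5.25
tcp_pos: [0.5554, -0.332, 0.0204]
tcp_rot: [[-0.065, 0.998, 0.001], [0.998, 0.065, -0.0], [-0.0, 0.001, -1.0]]
contact_force: [4.6, 0.7, 1.5]
opening: 0.0228
```

Run:
```python
from h import *
togo([.5555,-.332,.022],93.8)
```

```text
t 5.25 tcp [ 0.5554 -0.332   0.0204] yaw 93.71 shift(tool) [-0.      0.0001 -0.0016] spin -0.09 F [4.5501 0.7387 1.5286] op 0.0228
```

>>> carry_out(
  commands=[
    {"tx": 0.0,"ty": 0.0,"tz": -0.004,"spin": 0.0},
    {"tx": 0.0,"ty": 0.0,"tz": -0.008,"spin": 0.0},
    {"tx": 0.0,"ty": 0.0,"tz": -0.012,"spin": 0.0},
    {"tx": 0.0,"ty": 0.0,"tz": -0.014,"spin": 0.0},
    {"tx": 0.0,"ty": 0.0,"tz": -0.014,"spin": 0.0},
    {"tx": 0.0,"ty": 0.0,"tz": -0.012,"spin": 0.0},
    {"tx": 0.0,"ty": 0.0,"tz": -0.008,"spin": 0.0},
    {"tx": 0.0,"ty": 0.0,"tz": -0.003,"spin": 0.0},
    {"tx": 0.0,"ty": 0.0,"tz": 0.0,"spin": 0.0},
    {"tx": 0.0,"ty": 0.0,"tz": 0.0,"spin": 0.0},
  ],
)

```text
clock: 6.08
tcp_pos: [0.5545, -0.3316, 0.0949]
tcp_rot: [[-0.065, 0.998, -0.001], [0.998, 0.065, 0.0], [0.0, -0.0, -1.0]]
contact_force: [-1.3, 0.9, -1.5]
opening: 0.0226
```

Run:
```python
from h import *
togo([.4176,-.2338,.0954],79)
```

```text
t 6.0833 tcp [ 0.5545 -0.3316  0.0949] yaw 93.70 shift(tool) [ 0.1065 -0.1303 -0.0004] spin 14.7 F [-1.2665  0.9298 -1.5466] op 0.0226
```

>>> carry_out(
  commands=[
    {"tx": 0.004,"ty": -0.01,"tz": 0.0,"spin": 0.0},
    {"tx": 0.008,"ty": -0.018,"tz": 0.0,"spin": 0.0},
    {"tx": 0.013,"ty": -0.02,"tz": 0.0,"spin": 0.0},
    {"tx": 0.016,"ty": -0.02,"tz": 0.0,"spin": 0.0},
    {"tx": 0.018,"ty": -0.02,"tz": 0.0,"spin": 0.0},
    {"tx": 0.018,"ty": -0.018,"tz": 0.0,"spin": 0.0},
    {"tx": 0.015,"ty": -0.014,"tz": 0.0,"spin": 0.0},
    {"tx": 0.0105,"ty": -0.008,"tz": 0.0,"spin": 0.0},
    {"tx": 0.004,"ty": -0.002,"tz": 0.0,"spin": 0.0},
    {"tx": 0.0,"ty": 0.0,"tz": 0.0,"spin": 3.0},
  ],
)

```text
clock: 6.92
tcp_pos: [0.4174, -0.2329, 0.0948]
tcp_rot: [[-0.013, 1.0, -0.001], [1.0, 0.013, 0.001], [0.001, -0.001, -1.0]]
contact_force: [0.2, -0.2, -2.2]
opening: 0.023
```

>>> carry_out(
  commands=[
    {"tx": 0.0,"ty": 0.0,"tz": 0.0,"spin": 3.0},
    {"tx": 0.0,"ty": 0.0,"tz": 0.0,"spin": 3.0},
    {"tx": 0.0,"ty": 0.0,"tz": 0.0,"spin": 3.0},
    {"tx": 0.0,"ty": 0.0,"tz": 0.0,"spin": 2.0},
    {"tx": 0.0,"ty": 0.0,"tz": 0.0,"spin": 0.7},
    {"tx": 0.0,"ty": 0.0,"tz": 0.0,"spin": 0.0},
    {"tx": 0.0,"ty": 0.0,"tz": 0.0,"spin": 0.0},
    {"tx": 0.0,"ty": 0.0,"tz": 0.0,"spin": 0.0},
    {"tx": 0.0,"ty": 0.0,"tz": 0.0,"spin": 0.0},
    {"tx": 0.0,"ty": 0.0,"tz": 0.0,"spin": 0.0},
  ],
)

```text
clock: 7.75
tcp_pos: [0.4182, -0.2339, 0.0951]
tcp_rot: [[0.19, 0.982, -0.0], [0.982, -0.19, -0.0], [-0.0, -0.0, -1.0]]
contact_force: [0.4, -1.1, -1.3]
opening: 0.0226
```

Run:
```python
from h import *
togo([.4176,-.2338,.0954],79)
ims=[]
s=robot.get_state();R=np.array(s["tcp_rot"]);p=np.array(s["tcp_pos"])
ax=lambda a:p+R@np.array([a,0,-.0246])
for n,P in(("top",(205,165)),("side",(225,140))):
    f,K,T=grab(n);np.savez(n+"1.npz",f=f,K=K,T=T)
    c=f[P[1]:P[1]+72,P[0]:P[0]+100];ims.append(cv2.resize(c,None,fx=4*1.9,fy=4*1.9,interpolation=cv2.INTER_CUBIC))
    print(n,"exp tip",proj(K,T,ax(.22)),"mid",proj(K,T,ax(.12)),"roll c",proj(K,T,[.472,.046,.12]))
save("pre.png",np.vstack(ims),.54)
```

```text
t 7.75 tcp [ 0.4182 -0.2339  0.0951] yaw 79.03 shift(tool) [ 0.     -0.0006 -0.0003] spin 0.03 F [ 0.3532 -1.0592 -1.2866] op 0.0226
top exp tip [257.8839 197.8999] mid [293.2617 205.3584] roll c [234.8716 193.2127]
side exp tip [262.3835 190.5771] mid [272.5029 215.7715] roll c [256.1241 175.3294]
```

View pics/pre.png

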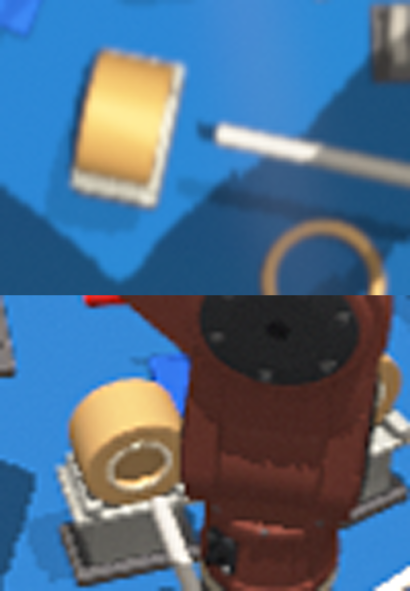

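The shaft tip sits at crop (215,133) in the top view and (160,505) in the side view. Both match the predicted positions to about 1.5 px, and extending the shaft meets the bore centre at (140,462). Next I thread it in.

>>> carry_out(
  commands=[
    {"tx": 0.004,"ty": 0.0,"tz": 0.0,"spin": 0.0},
    {"tx": 0.008,"ty": 0.0,"tz": 0.0,"spin": 0.0},
    {"tx": 0.01,"ty": 0.0,"tz": 0.0,"spin": 0.0},
    {"tx": 0.01,"ty": 0.0,"tz": 0.0,"spin": 0.0},
    {"tx": 0.01,"ty": 0.0,"tz": 0.0,"spin": 0.0},
    {"tx": 0.01,"ty": 0.0,"tz": 0.0,"spin": 0.0},
    {"tx": 0.01,"ty": 0.0,"tz": 0.0,"spin": 0.0},
    {"tx": 0.01,"ty": 0.0,"tz": 0.0,"spin": 0.0},
    {"tx": 0.006,"ty": 0.0,"tz": 0.0,"spin": 0.0},
    {"tx": 0.002,"ty": 0.0,"tz": 0.0,"spin": 0.0},
  ],
)

```text
clock: 8.68
tcp_pos: [0.4336, -0.1542, 0.0951]
tcp_rot: [[0.19, 0.982, -0.0], [0.982, -0.19, 0.0], [0.0, -0.0, -1.0]]
contact_force: [0.5, -0.2, -1.5]
opening: 0.0229
```

Run:
```python
from h import *
togo([.448,-.077,.0954],79)
```

```text
t 8.6833 tcp [ 0.4336 -0.1542  0.0951] yaw 79.07 shift(tool) [ 0.0785 -0.0005 -0.0003] spin 0.07 F [ 0.4765 -0.1536 -1.4532] op 0.0229
```

>>> carry_out(
  commands=[
    {"tx": 0.004,"ty": 0.0,"tz": 0.0,"spin": 0.0},
    {"tx": 0.008,"ty": 0.0,"tz": 0.0,"spin": 0.0},
    {"tx": 0.01,"ty": 0.0,"tz": 0.0,"spin": 0.0},
    {"tx": 0.01,"ty": 0.0,"tz": 0.0,"spin": 0.0},
    {"tx": 0.01,"ty": 0.0,"tz": 0.0,"spin": 0.0},
    {"tx": 0.01,"ty": 0.0,"tz": 0.0,"spin": 0.0},
    {"tx": 0.01,"ty": 0.0,"tz": 0.0,"spin": 0.0},
    {"tx": 0.01,"ty": 0.0,"tz": 0.0,"spin": 0.0},
    {"tx": 0.006,"ty": 0.0,"tz": 0.0,"spin": 0.0},
    {"tx": 0.001,"ty": 0.0,"tz": 0.0,"spin": 0.0},
  ],
)

```text
clock: 9.52
tcp_pos: [0.4487, -0.0766, 0.0951]
tcp_rot: [[0.189, 0.982, -0.0], [0.982, -0.189, 0.0], [0.0, -0.0, -1.0]]
contact_force: [0.6, 0.2, -1.5]
opening: 0.0226
```

>>> carry_out(
  commands=[
    {"tx": 0.0,"ty": 0.0,"tz": -0.002,"spin": 0.0},
    {"tx": 0.0,"ty": 0.0,"tz": -0.004,"spin": 0.0},
    {"tx": 0.0,"ty": 0.0,"tz": -0.003,"spin": 0.0},
    {"tx": 0.0,"ty": 0.0,"tz": -0.003,"spin": 0.0},
    {"tx": 0.0,"ty": 0.0,"tz": -0.003,"spin": 0.0},
    {"tx": 0.0,"ty": 0.0,"tz": -0.004,"spin": 0.0},
    {"tx": 0.0,"ty": 0.0,"tz": -0.006,"spin": 0.0},
    {"tx": 0.0,"ty": 0.0,"tz": -0.006,"spin": 0.0},
    {"tx": 0.0,"ty": 0.0,"tz": -0.005,"spin": 0.0},
    {"tx": 0.0,"ty": 0.0,"tz": -0.002,"spin": 0.0},
  ],
  newtons=120,
)

```text
clock: 10.35
tcp_pos: [0.449, -0.078, 0.1341]
tcp_rot: [[0.191, 0.982, 0.001], [0.982, -0.191, -0.0], [-0.0, 0.001, -1.0]]
contact_force: [0.6, -0.3, -3.2]
opening: 0.0223
```

Run:
```python
from h import *
togo([.448,-.077,.0954],79)
s=robot.get_state();print(s["wrist_torque"])
R=np.array(s["tcp_rot"]);p=np.array(s["tcp_pos"])
ax=lambda a:p+R@np.array([a,0,-.0246])
ims=[]
for n,P in(("top",(185,155)),("side",(225,130)),("wrist",(120,0))):
    f,K,T=grab(n);np.savez(n+"2.npz",f=f,K=K,T=T)
    if n=="wrist": c=cv2.resize(f,(480,360))
    else:
        c=cv2.resize(f[P[1]:P[1]+60,P[0]:P[0]+80],(400,300),interpolation=cv2.INTER_CUBIC)
    print(n,P,"exp tip",proj(K,T,ax(.22)),"base",proj(K,T,ax(.03)))
    ims.append(c)
a=np.vstack(ims[:2]); b=np.zeros((600,480,3),np.uint8); b[:360]=ims[2]
save("lift.png",np.hstack([a,b])[:, :800])
```

```text
t 10.35 tcp [ 0.449  -0.078   0.1341] yaw 79.00 shift(tool) [ 0.0008 -0.0012  0.0387] spin 0.0 F [ 0.6111 -0.3332 -3.1874] op 0.0223
[-0.3405  0.053   0.0283]
top (185, 155) exp tip [200.1363 183.9101] base [269.7785 198.6221]
side (225, 130) exp tip [248.1147 145.806 ] base [265.8375 189.1883]
wrist (120, 0) exp tip [ 258.3492 -498.2834] base [257.1101 196.8774]
```

View pics/lift.png

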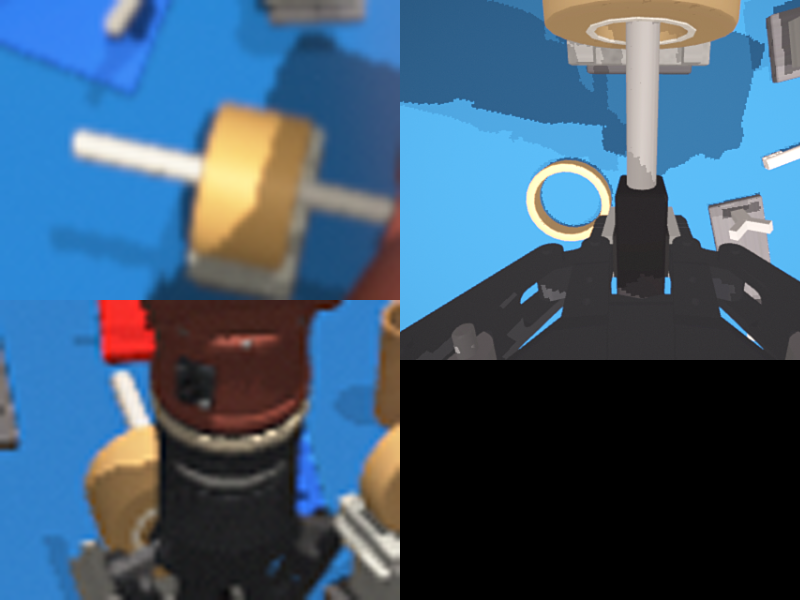

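The roll hangs on the level shaft, with the tip at top (200,183) where predicted. The load rose by 1.7 N, about what the roll should add, and the bore encloses the shaft in the wrist view. Next I raise it and move across to the stand.

>>> carry_out(
  commands=[
    {"tx": 0.0,"ty": 0.0,"tz": -0.004,"spin": 0.0},
    {"tx": 0.0,"ty": 0.0,"tz": -0.007,"spin": 0.0},
    {"tx": 0.0,"ty": 0.0,"tz": -0.01,"spin": 0.0},
    {"tx": 0.0,"ty": 0.0,"tz": -0.012,"spin": 0.0},
    {"tx": 0.003,"ty": -0.001,"tz": -0.012,"spin": 0.0},
    {"tx": 0.006,"ty": -0.002,"tz": -0.01,"spin": 0.0},
    {"tx": 0.01,"ty": -0.004,"tz": -0.007,"spin": 0.0},
    {"tx": 0.014,"ty": -0.005,"tz": -0.004,"spin": 0.0},
    {"tx": 0.017,"ty": -0.006,"tz": 0.0,"spin": 0.0},
    {"tx": 0.02,"ty": -0.007,"tz": 0.0,"spin": 0.0},
  ],
)

```text
clock: 11.33
tcp_pos: [0.4372, -0.0036, 0.1996]
tcp_rot: [[0.192, 0.981, 0.0], [0.981, -0.192, -0.0], [-0.0, 0.001, -1.0]]
contact_force: [0.4, 0.7, -3.2]
opening: 0.0228
```

>>> carry_out(
  commands=[
    {"tx": 0.02,"ty": -0.007,"tz": 0.0,"spin": 0.0},
    {"tx": 0.02,"ty": -0.007,"tz": 0.0,"spin": 0.5},
    {"tx": 0.02,"ty": -0.007,"tz": 0.0,"spin": 1.0},
    {"tx": 0.02,"ty": -0.007,"tz": 0.0,"spin": 1.0},
    {"tx": 0.02,"ty": -0.007,"tz": 0.0,"spin": 1.0},
    {"tx": 0.02,"ty": -0.007,"tz": 0.0,"spin": 1.0},
    {"tx": 0.018,"ty": -0.007,"tz": 0.0,"spin": 1.0},
    {"tx": 0.015,"ty": -0.007,"tz": 0.0,"spin": 0.5},
    {"tx": 0.011,"ty": -0.006,"tz": 0.0,"spin": 0.0},
    {"tx": 0.006,"ty": -0.003,"tz": 0.0,"spin": 0.0},
  ],
)

```text
clock: 12.17
tcp_pos: [0.4129, 0.1779, 0.1992]
tcp_rot: [[0.291, 0.957, -0.001], [0.957, -0.291, 0.0], [0.0, -0.001, -1.0]]
contact_force: [-1.0, -1.2, -2.3]
opening: 0.0229
```

Run:
```python
from h import *
togo([.403,.2198,.20],72.9)
```

```text
t 12.1667 tcp [0.4129 0.1779 0.1992] yaw 73.10 shift(tool) [ 0.0372 -0.0217 -0.0008] spin 0.2 F [-0.9771 -1.2351 -2.343 ] op 0.0229
```

>>> carry_out(
  commands=[
    {"tx": 0.006,"ty": -0.003,"tz": 0.0,"spin": 0.2},
    {"tx": 0.01,"ty": -0.006,"tz": 0.0,"spin": 0.0},
    {"tx": 0.01,"ty": -0.006,"tz": 0.0,"spin": 0.0},
    {"tx": 0.007,"ty": -0.004,"tz": 0.0,"spin": 0.0},
    {"tx": 0.004,"ty": -0.0025,"tz": 0.0,"spin": 0.0},
    {"tx": 0.0,"ty": 0.0,"tz": 0.0,"spin": 0.0},
    {"tx": 0.0,"ty": 0.0,"tz": 0.0,"spin": 0.0},
    {"tx": 0.0,"ty": 0.0,"tz": 0.0,"spin": 0.0},
    {"tx": 0.0,"ty": 0.0,"tz": 0.0,"spin": 0.0},
    {"tx": 0.0,"ty": 0.0,"tz": 0.0,"spin": 0.0},
  ],
)

```text
clock: 13.0
tcp_pos: [0.4044, 0.2176, 0.1991]
tcp_rot: [[0.296, 0.955, -0.0], [0.955, -0.296, -0.0], [-0.0, 0.0, -1.0]]
contact_force: [0.7, -0.5, -3.6]
opening: 0.0226
```

Run:
```python
from h import *
togo([.403,.2198,.20],72.9)
s=robot.get_state();R=np.array(s["tcp_rot"]);p=np.array(s["tcp_pos"])
ax=lambda a:p+R@np.array([a,0,-.0246])
ims=[]
for n,P in(("top",(85,170)),("side",(185,70)),("wrist",0)):
    f,K,T=grab(n);np.savez(n+"3.npz",f=f,K=K,T=T)
    if n=="wrist": c=cv2.resize(f[:300],(400*512//400,300))[:, 56:456]
    else: c=cv2.resize(f[P[1]:P[1]+60,P[0]:P[0]+80],(400,300),interpolation=cv2.INTER_CUBIC)
    print(n,P,"exp tip",proj(K,T,ax(.22)),"base",proj(K,T,ax(.03)),"69:",proj(K,T,ax(.069)))
    ims.append(c)
b=np.zeros((600,400,3),np.uint8); b[:300]=ims[2]
save("over.png",np.hstack([np.vstack(ims[:2]),b]))
```

```text
t 13.0 tcp [0.4044 0.2176 0.1991] yaw 72.77 shift(tool) [ 0.0017 -0.002  -0.0009] spin -0.13 F [ 0.7162 -0.4921 -3.5796] op 0.0226
top (85, 170) exp tip [ 79.809  186.7248] base [152.0322 210.592 ] 69: [137.1522 205.6747]
side (185, 70) exp tip [203.7771  81.1959] base [209.9376 116.8795] 69: [208.5904 109.0758]
wrist 0 exp tip [ 257.5965 -494.0941] base [256.6564 196.6256] 69: [256.7784 106.9812]
```

View pics/over.png

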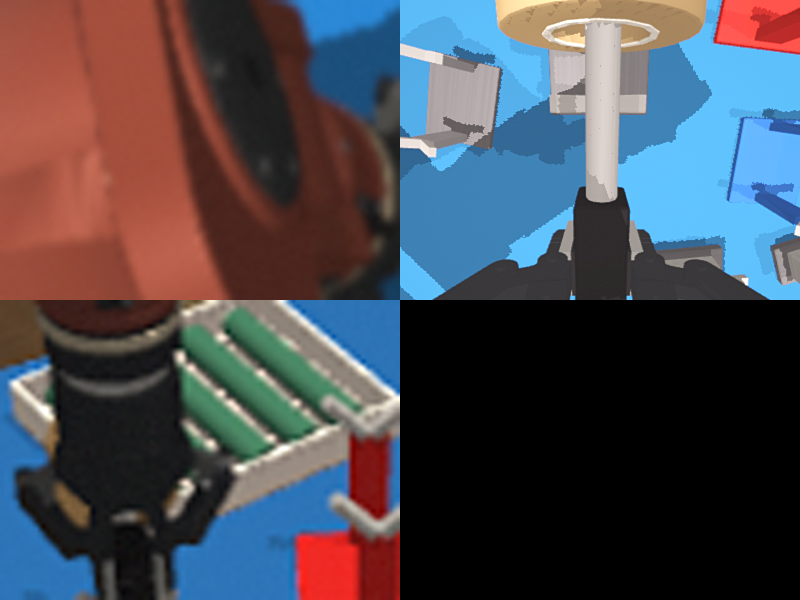

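The wrist view shows the shaft in the bore, with stand parts beneath it at crop (550–647, 50–112). I'll project the predicted stand geometry onto an enlarged crop to tell the V from the foot.

Run:
```python
from h import *
w=np.load("wrist3.npz");f,K,T=w["f"].copy(),w["K"],w["T"]
for n,p in {"Rfar":(.453,.2775,.147),"Rnear":(.3937,.2944,.147),"apex":(.4232,.2858,.118)}.items(): print(n,proj(K,T,p))
e=np.array([.294,.956,0]);l=np.array([.956,-.294,0]);S=np.array([.4397,.3393,0])
for h in(0,.02):
    for s in(-.055,.055): print("foot",h,s,proj(K,T,S-e*.0675+l*s+[0,0,h]))
save("w3z.png",f[0:140,150:350],4)
```

```text
Rfar [299.08031555 102.28439629]
Rnear [208.04273578 104.3622567 ]
apex [253.78230359 103.80374101]
foot 0 -0.055 [208.90943018 114.321485  ]
foot 0 0.055 [300.69464351 114.211015  ]
foot 0.02 -0.055 [205.9839515 114.8886149]
foot 0.02 0.055 [303.40620799 114.77138002]
```

View pics/w3z.png

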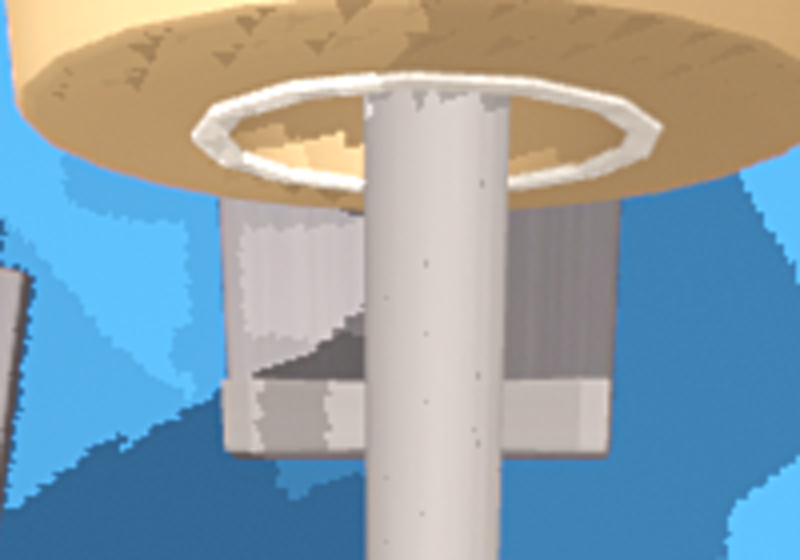

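The V arms are a light band from zoom (222,378) to (610,455). Their middle is at frame column 254 and row 104, within 1 px of the prediction, so the shaft needs about −2.5 mm along tool y. I'll correct that and lower.

>>> carry_out(
  commands=[
    {"tx": 0.0015,"ty": -0.0025,"tz": 0.004,"spin": -0.1},
    {"tx": 0.0,"ty": 0.0,"tz": 0.008,"spin": 0.0},
    {"tx": 0.0,"ty": 0.0,"tz": 0.012,"spin": 0.0},
    {"tx": 0.0,"ty": 0.0,"tz": 0.012,"spin": 0.0},
    {"tx": 0.0,"ty": 0.0,"tz": 0.012,"spin": 0.0},
    {"tx": 0.0,"ty": 0.0,"tz": 0.012,"spin": 0.0},
    {"tx": 0.0,"ty": 0.0,"tz": 0.01,"spin": 0.0},
    {"tx": 0.0,"ty": 0.0,"tz": 0.008,"spin": 0.0},
    {"tx": 0.0,"ty": 0.0,"tz": 0.005,"spin": 0.0},
    {"tx": 0.0,"ty": 0.0,"tz": 0.002,"spin": 0.0},
  ],
)

```text
clock: 13.98
tcp_pos: [0.4018, 0.22, 0.1132]
tcp_rot: [[0.294, 0.956, -0.001], [0.956, -0.294, -0.0], [-0.001, -0.001, -1.0]]
contact_force: [0.1, -0.1, -2.9]
opening: 0.0225
```

>>> carry_out(
  commands=[
    {"tx": 0.0,"ty": 0.0,"tz": 0.002,"spin": 0.0},
    {"tx": 0.0,"ty": 0.0,"tz": 0.002,"spin": 0.0},
    {"tx": 0.0,"ty": 0.0,"tz": 0.002,"spin": 0.0},
    {"tx": 0.0,"ty": 0.0,"tz": 0.002,"spin": 0.0},
    {"tx": 0.0,"ty": 0.0,"tz": 0.001,"spin": 0.0},
    {"tx": 0.0,"ty": 0.0,"tz": 0.001,"spin": 0.0},
    {"tx": 0.0,"ty": 0.0,"tz": 0.001,"spin": 0.0},
    {"tx": 0.0,"ty": 0.0,"tz": 0.0,"spin": 0.0},
    {"tx": 0.0,"ty": 0.0,"tz": 0.0,"spin": 0.0},
    {"tx": 0.0,"ty": 0.0,"tz": 0.0,"spin": 0.0},
  ],
)

```text
clock: 14.82
tcp_pos: [0.4024, 0.2202, 0.1032]
tcp_rot: [[0.294, 0.956, 0.0], [0.956, -0.294, 0.0], [0.0, 0.0, -1.0]]
contact_force: [-0.9, -1.0, -4.0]
opening: 0.0229
```

Run:
```python
from h import *
togo([.403,.2198,.1004],72.9)
print(robot.get_state()["wrist_torque"])
```

```text
t 14.8167 tcp [0.4024 0.2202 0.1032] yaw 72.90 shift(tool) [-0.0002  0.0007  0.0028] spin 0.0 F [-0.9276 -1.0477 -3.9583] op 0.0229
[-0.2705  0.0985 -0.0226]
```

Not in contact yet, and 2.8 mm remain. I'll creep down.

>>> carry_out(
  commands=[
    {"tx": 0.0,"ty": 0.0,"tz": 0.0005,"spin": 0.0},
    {"tx": 0.0,"ty": 0.0,"tz": 0.0005,"spin": 0.0},
    {"tx": 0.0,"ty": 0.0,"tz": 0.0005,"spin": 0.0},
    {"tx": 0.0,"ty": 0.0,"tz": 0.0005,"spin": 0.0},
    {"tx": 0.0,"ty": 0.0,"tz": 0.0005,"spin": 0.0},
    {"tx": 0.0,"ty": 0.0,"tz": 0.0,"spin": 0.0},
    {"tx": 0.0,"ty": 0.0,"tz": 0.0,"spin": 0.0},
    {"tx": 0.0,"ty": 0.0,"tz": 0.0,"spin": 0.0},
    {"tx": 0.0,"ty": 0.0,"tz": 0.0,"spin": 0.0},
    {"tx": 0.0,"ty": 0.0,"tz": 0.0,"spin": 0.0},
  ],
)

```text
clock: 15.65
tcp_pos: [0.4024, 0.2203, 0.1007]
tcp_rot: [[0.294, 0.956, 0.0], [0.956, -0.294, 0.0], [0.0, 0.0, -1.0]]
contact_force: [-0.8, 0.7, -1.2]
opening: 0.0228
```

Run:
```python
from h import *
togo([.403,.2198,.1004],72.9)
print(robot.get_state()["wrist_torque"])
```

```text
t 15.65 tcp [0.4024 0.2203 0.1007] yaw 72.91 shift(tool) [-0.0003  0.0007  0.0003] spin 0.01 F [-0.796   0.7111 -1.1778] op 0.0228
[0.0407 0.133  0.1324]
```

>>> carry_out(
  commands=[
    {"tx": 0.0,"ty": 0.0,"tz": 0.0004,"spin": 0.0},
    {"tx": 0.0,"ty": 0.0,"tz": 0.0003,"spin": 0.0},
    {"tx": 0.0,"ty": 0.0,"tz": 0.0,"spin": 0.0},
    {"tx": 0.0,"ty": 0.0,"tz": 0.0,"spin": 0.0},
    {"tx": 0.0,"ty": 0.0,"tz": 0.0,"spin": 0.0},
    {"tx": 0.0,"ty": 0.0,"tz": 0.0,"spin": 0.0},
    {"tx": 0.0,"ty": 0.0,"tz": 0.0,"spin": 0.0},
    {"tx": 0.0,"ty": 0.0,"tz": 0.0,"spin": 0.0},
    {"tx": 0.0,"ty": 0.0,"tz": 0.0,"spin": 0.0},
    {"tx": 0.0,"ty": 0.0,"tz": 0.0,"spin": 0.0},
  ],
)

```text
clock: 16.48
tcp_pos: [0.4025, 0.2202, 0.1]
tcp_rot: [[0.294, 0.956, 0.0], [0.956, -0.294, 0.0], [0.0, 0.0, -1.0]]
contact_force: [-1.6, -1.3, 5.1]
opening: 0.0228
```

Run:
```python
from h import *
togo([.403,.2198,.1004],72.9)
print(robot.get_state()["wrist_torque"])
f,K,T=grab("wrist"); save("w4.png",f,1.5)
```

```text
t 16.4833 tcp [0.4025 0.2202 0.1   ] yaw 72.91 shift(tool) [-0.0002  0.0006 -0.0004] spin 0.01 F [-1.6294 -1.2592  5.1364] op 0.0228
[0.1634 0.1012 0.179 ]
```

View pics/w4.png

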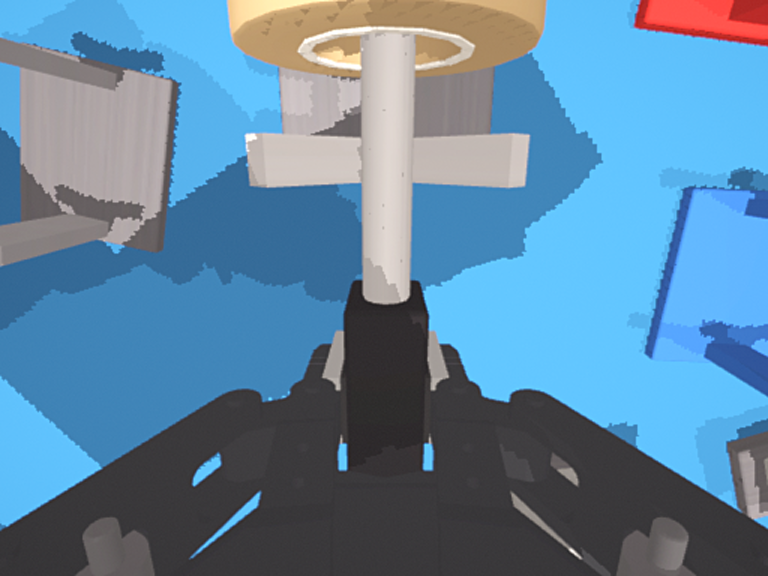

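The shaft rests centred in the near V at (387,160), with the handle outside and the roll between the uprights. The load has moved to the stand. Releasing.

>>> carry_out(
  commands=[
    {"tx": 0.0,"ty": 0.0,"tz": 0.0,"spin": 0.0},
    {"tx": 0.0,"ty": 0.0,"tz": 0.0,"spin": 0.0},
    {"tx": 0.0,"ty": 0.0,"tz": 0.0,"spin": 0.0},
    {"tx": 0.0,"ty": 0.0,"tz": 0.0,"spin": 0.0},
    {"tx": 0.0,"ty": 0.0,"tz": 0.0,"spin": 0.0},
    {"tx": 0.0,"ty": 0.0,"tz": 0.0,"spin": 0.0},
    {"tx": 0.0,"ty": 0.0,"tz": 0.0,"spin": 0.0},
    {"tx": 0.0,"ty": 0.0,"tz": 0.0,"spin": 0.0},
    {"tx": 0.0,"ty": 0.0,"tz": 0.0,"spin": 0.0},
    {"tx": 0.0,"ty": 0.0,"tz": 0.0,"spin": 0.0},
  ],
  jaw=-0.4,
)

```text
clock: 17.37
tcp_pos: [0.4024, 0.2202, 0.0999]
tcp_rot: [[0.294, 0.956, 0.0], [0.956, -0.294, -0.0], [0.0, 0.0, -1.0]]
contact_force: [-0.2, -0.4, 0.1]
opening: 0.06
```

>>> carry_out(
  commands=[
    {"tx": 0.0,"ty": 0.0,"tz": -0.005,"spin": 0.0},
    {"tx": 0.0,"ty": 0.0,"tz": -0.01,"spin": 0.0},
    {"tx": 0.0,"ty": 0.0,"tz": -0.015,"spin": 0.0},
    {"tx": 0.0,"ty": 0.0,"tz": -0.02,"spin": 0.0},
    {"tx": 0.0,"ty": 0.0,"tz": -0.025,"spin": 0.0},
    {"tx": 0.0,"ty": 0.0,"tz": -0.025,"spin": 0.0},
    {"tx": 0.0,"ty": 0.0,"tz": -0.025,"spin": 0.0},
    {"tx": -0.01,"ty": 0.0,"tz": -0.02,"spin": 0.0},
    {"tx": -0.025,"ty": 0.0,"tz": 0.0,"spin": 0.0},
    {"tx": -0.035,"ty": 0.0,"tz": 0.0,"spin": 0.0},
  ],
)

```text
clock: 18.2
tcp_pos: [0.3828, 0.1539, 0.2464]
tcp_rot: [[0.292, 0.957, 0.003], [0.957, -0.292, 0.001], [0.002, 0.003, -1.0]]
contact_force: [0.6, -1.4, 0.0]
opening: 0.0599
```

>>> carry_out(
  commands=[
    {"tx": -0.035,"ty": 0.0,"tz": 0.0,"spin": 0.0},
    {"tx": -0.035,"ty": 0.0,"tz": 0.0,"spin": 0.0},
    {"tx": -0.035,"ty": 0.0,"tz": 0.0,"spin": 0.0},
    {"tx": -0.035,"ty": 0.0,"tz": 0.0,"spin": 0.0},
    {"tx": -0.035,"ty": 0.0,"tz": 0.0,"spin": 0.0},
    {"tx": -0.03,"ty": 0.0,"tz": 0.0,"spin": 0.0},
    {"tx": -0.02,"ty": 0.0,"tz": 0.0,"spin": 0.0},
    {"tx": 0.0,"ty": 0.0,"tz": 0.0,"spin": 0.0},
    {"tx": 0.0,"ty": 0.0,"tz": 0.0,"spin": 0.0},
    {"tx": 0.0,"ty": 0.0,"tz": 0.0,"spin": 0.0},
  ],
)

```text
clock: 19.03
tcp_pos: [0.3157, -0.0615, 0.2451]
tcp_rot: [[0.295, 0.956, 0.0], [0.956, -0.295, 0.0], [0.0, 0.0, -1.0]]
contact_force: [-0.7, 0.6, -0.5]
opening: 0.0599
```

Run:
```python
from h import *
togo([.403,.2198,.1004],72.9)
ims=[]
e=np.array([.294,.956,0]);S=np.array([.4397,.3393,.125])
for n,P in(("top",(85,170)),("side",(170,80))):
    f,K,T=grab(n); print(n,P,"exp tip",proj(K,T,S+.095*e),"grip",proj(K,T,S-.125*e))
    ims+=[cv2.resize(f[P[1]:P[1]+60,P[0]:P[0]+80],(400,300),interpolation=cv2.INTER_CUBIC),cv2.resize(f,(400,300),interpolation=cv2.INTER_AREA)]
save("end.png",np.vstack([np.hstack(ims[:2]),np.hstack(ims[2:])]))
```

```text
t 19.0333 tcp [ 0.3157 -0.0615  0.2451] yaw 72.87 shift(tool) [0.2945 0.0005 0.1448] spin -0.03 F [-0.6658  0.6235 -0.5486] op 0.0599
top (85, 170) exp tip [ 94.7583 192.1419] grip [170.6197 217.0078]
side (170, 80) exp tip [205.1914 104.4789] grip [212.3728 146.5226]
```

View pics/end.png

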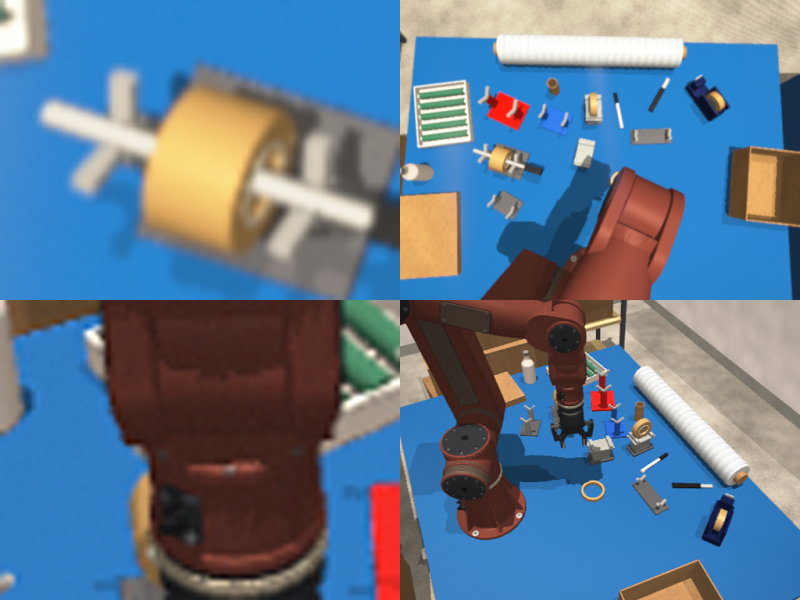

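The top view shows the spindle lying across both Vs, with its tip at (94,192) against a prediction of (95,192). The roll hangs between the uprights with the handle outside, and the narrow roll is still in its cradle. The gripper is clear.

```bash
python3 -c "
from cell import robot
print(robot.finish_job())"
```

```text
the job is handed in; nothing more can be done
None
```

The job is done and handed in at about 19 s of the 45 s allowed. I gripped the spindle by its handle, threaded it through the wide roll and lifted the roll off its cradle. I then set the spindle across the two Vs of the large grey stand and let go.

**Final checks:**
- **Placing:** in the top view the shaft lies in both notches, with the tip within about 1 px of the predicted spot. The roll hangs between the uprights and the handle is outside.
- **Narrow roll:** it is still in its cradle, and nothing else appears disturbed.
- **Robot:** it is clear of everything and reads about zero force. The highest force I read during the run was about 5 N, when seating the shaft, but I only read it at the end of each move.

**Not confirmed:** in the last side view the arm hid most of the stand. The final placing therefore rests on the top view, plus the wrist view and force readings taken at set-down.

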